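# Take-off weighing of a desk caddy

### The arm

A 6-joint arm with a two-finger parallel gripper is mounted at the origin on a cart in front of the work surface, level with it; the furniture and walls round the work are solid. World frame = base frame: x ahead of the robot, y to its left, z up, the work surface at z = 0. Lengths are in m, angles in degrees, forces in N, time in s.
With the tool pointing down it reaches from about 0.3 to 0.75 m from the base axis. Payload 8.5 kg.
Tool frame: the origin (TCP) lies on the centre line of the jaws, within the pads' length; the fingertips stand 17 mm ahead of it and the grasp point (between the pads) lies 2 mm behind it (env.tip_extent is the distance from the TCP to the fingertips, in m); z points along the fingers, y is the direction in which the jaws open and shut (so a half turn about z gives the same grasp; the last joint's range is limited). The gripper opens to 85 mm and grips with 20 to 120 N. Pads are 22 mm wide; open, the fingers measure 114 mm over their backs; the gripper's body (76 mm by 85 mm) begins 54 mm behind the grasp point. The pads swing forward as they close: fully open they stand 13 mm farther back than shut.
Start: joints at [-81.836, 21.807, 74.336, -0, 83.858, -12.336], TCP at [0.193, -0.515, 0.248] pointing down, gripper open.
Joint ranges: [-178.18, 178.18], [-50.72, 133.34], [12.68, 142.11], [-81.47, 261.47], [9.98, 163.14], [-165.26, 165.26]. Speed limits (degrees/s): [136.94, 136.94, 180, 180, 180, 180].

### API

Orientations are given as a 3x3 rotation matrix whose columns are the frame's x, y, z axes.
In Python, from rig import telemetry, get_image, camera_params, close_job, env gives the robot as it stands.
- The arm moves only by the tool apply_moves, never from a script. Its argument "motion" is a list of rows, each an object of numbers: "tx", "ty", "tz": the shift along the tool's x, y, z in cm; "turn": the turn about the tool's z in degrees; "jaw": the gripper's target within -1 to 1 (fully open at 1, half-way at 0, shut at -1). In form: [{"tx": .., "ty": .., "tz": .., "turn": .., "jaw": ..}, ...]. A call has 1 to 5 rows; each row is the pose to reach, as a shift and turn from the pose measured when the call began, along the tool's axes at that moment; what a row does not reach only later rows make up. A row lasts 1/12 s, in which the tool goes at most 41.7 mm and 7.16 degrees, less where a joint would pass 70% of its speed; a pose out of reach is approached as far as the arm can. A call with a gripper value outside its range is refused whole. The fingers move at their own pace and stop on an object; "squeeze" is the grip in N (left out, the last holds). Time passes only in rows, so rows that repeat a pose let the fingers close. It gives the time, the measured TCP pose, the force and the opening at its end, in the units of the state.
- telemetry.observe(): the state, without advancing time (a new reading comes with each control period).
- get_image(name): name is "side" or "top"; returns (picture, depth): 400x640x3 uint8, red, green, blue; 400x640 float32, m along the optical axis (not along the pixel's ray), 0 where there is no reading.
- camera_params(name): a dict with "fx", "fy", "cx", "cy" (pixels), "rvec" (rotation vector, rad) and "tvec" (3), from world to camera coordinates, as OpenCV has them. Camera axes: x right, y down, z forward; pixel columns grow to the right and rows downward; lengths in m; the calibration is good to about 2 mm. A picture is of the moment at which its call begins. camera_params takes no time and is no camera call.
- close_job(): hands the job in, once; it reports no verdict.
The state is a dict: "time_s": time; "q": joint angles; "qvel": joint speeds; "joint_efforts": joint torques, N m; "position": TCP position; "tool_rot": TCP orientation; "ft_force": force on the tool from outside, world axes, zero at the start; "wrist_torque": the same for the moment, N m; "grip_width": finger opening in m.
Only numpy, scipy, OpenCV 4.12 (cv2) and the standard library are available. Lean on these libraries where they do the work, as an engineer would, in place of code of your own. Each camera call takes 0.05 s, during which the arm holds its last target. There are 200 camera calls.

### The job

Weigh the filled desk caddy by taking it off the scale: on the readout unit press fully and let go, one at a time, first the round key (wake), then the square key (grams), then the long bar key (zero), with the caddy still standing on the platform, and never press the cross-shaped key. Then take the caddy by its carrying bar, lift it straight up about 10 cm clear of the platform with its contents still in it, and finish the program while holding it there, still and level, so that the reading can settle. Leave everything else on the desk where it stands.

Things in the scene. Friction and masses are not known exactly. Their poses are not given: they have to be found in the camera images.
- scale: desk scale, fixed: dark grey plastic base 150x170 mm on feet with a steel platform 160x180x6 mm (x by y); the platform's top is 40 mm above the desk. Origin: centre of the underside, on the desk; z up, x away from the robot at yaw 0. It stands either left or right of the readout unit
- console: readout unit of the scale, fixed: flat dark grey housing 120x130 mm (x by y), top face 24 mm above the desk, with a display strip raised to 45 mm along its far (+x) edge (35 mm and more beyond the origin) and four pale keys, 2 by 2, in front of it. Origin: centre of the underside, on the desk; z up, x from the near edge to the display
- key_round_top (a point): top centre of the round (22 mm across) key on the readout unit: near row, left (36 mm to -x and 31 mm to +y of the console's origin); unpressed it stands 32 mm above the desk, 8 mm proud of the housing. Axes as console
- key_square_top (a point): top centre of the square (20x20 mm) key on the readout unit: far row, right (8 mm to +x, 31 mm to -y); unpressed it stands 32 mm above the desk, 8 mm proud of the housing. Axes as console
- key_bar_top (a point): top centre of the long bar (14 mm in x by 40 mm in y) key on the readout unit: near row, right (36 mm to -x, 31 mm to -y); unpressed it stands 32 mm above the desk, 8 mm proud of the housing. Axes as console
- key_cross_top (a point): top centre of the cross-shaped (22 mm across, two 8 mm bars) key on the readout unit: far row, left (8 mm to +x, 31 mm to +y); to be left alone; unpressed it stands 32 mm above the desk, 8 mm proud of the housing. Axes as console
- key_round (a joint): travel of the round key, m: 0 unpressed, 0.005 fully down; it springs back. It starts to move at 1.4 N and is fully down at 5 N; it counts as pressed beyond 0.0038, for at least 0.1 s
- key_square (a joint): travel of the square key, m: 0 unpressed, 0.005 fully down; it springs back. It starts to move at 1.4 N and is fully down at 5 N; it counts as pressed beyond 0.0038, for at least 0.1 s
- key_bar (a joint): travel of the bar key, m: 0 unpressed, 0.005 fully down; it springs back. It starts to move at 1.4 N and is fully down at 5 N; it counts as pressed beyond 0.0038, for at least 0.1 s
- key_cross (a joint): travel of the cross key, m: 0 unpressed, 0.005 fully down; it springs back. It starts to move at 1.4 N and is fully down at 5 N; it counts as pressed beyond 0.0038, for at least 0.1 s
- caddy: pale wooden desk caddy, loose, standing on the platform: two-compartment open tray 110x140 mm (x by y), 30 mm high, 4 mm walls and floor, with a middle wall along y 36 mm high; two steel posts on it, 72 mm apart, carry a bar. About 0.3 kg with even weight, plus its contents of some 40 g. Origin: centre of the tray's underside; z up
- caddy_bar (a point): centre of the caddy's carrying bar, right over its middle, 100 mm above the caddy's underside. The bar is 14 mm thick in x, 90 mm long in y and 20 mm high: grip it across x from above. Axes as caddy
- eraser: eraser in a card sleeve, 22x52x13 mm, loose in the caddy's -x compartment; origin at the centre of its underside
- usb_stick: memory stick, 17x48x8 mm, loose in the caddy's -x compartment; origin at the centre of its underside
- sharpener: metal pencil sharpener, 15x25x12 mm, loose in the caddy's +x compartment; origin at the centre of its underside
- lip_balm: balm tube, 16 mm across, 68 mm high, standing at the near side of the readout unit; bystander; origin at its foot
- battery: loose cell, 14 mm across, 50 mm high, standing at the near side of the scale; bystander; origin at its foot
- glue_stick: glue stick, 25 mm across, 90 mm high, standing at the back of the desk between the orange book and the tape roll; bystander; origin at its foot
- stapler: stapler, 34x136x50 mm, lying at the back left of the desk; bystander; origin at the centre of its underside

How it is judged (in metres and radians):
On the way, in this order (a step that is already met when the one before it is completed fails the run):
1. the round key alone is pressed fully, with the caddy standing on the scale (value of joint key_round above 0.0038 m and value of joint each of key_square, key_bar, key_cross below 0.0015 m and contact force between scale and caddy above 0.8 N), for 0.1 s.
2. then the square key alone, likewise (value of joint key_square above 0.0038 m and value of joint each of key_round, key_bar, key_cross below 0.0015 m and contact force between scale and caddy above 0.8 N), for 0.1 s.
3. then the long bar key alone, likewise (value of joint key_bar above 0.0038 m and value of joint each of key_round, key_square, key_cross below 0.0015 m and contact force between scale and caddy above 0.8 N), for 0.1 s.
4. then, all keys let go, the caddy is lifted clear of the platform, level (z of caddy in the frame of scale above 0.07 m and contact force between scale and caddy below 0.05 N and angle between caddy's own z axis and vertical below 0.15 rad and value of joint each of key_round, key_square, key_bar, key_cross below 0.0015 m), for 0.3 s.
At the end, for the whole second after the job is handed in: Held by the gripper alone, the caddy is 60 to 160 mm clear above the platform, within 70 mm of its middle from above, tilted under 0.10 rad, at rest (20 mm/s, 0.12 rad/s), its three contents inside; all keys are up and the bystanders within 30 mm of their places (z of caddy in the frame of scale between 0.1 and 0.2 m and horizontal distance between caddy and scale below 0.07 m and angle between caddy's own z axis and vertical below 0.1 rad and linear speed of caddy below 0.02 m/s and angular speed of caddy below 0.12 rad/s and contact force between the fingers and caddy above 2 N and contact force between scale and caddy below 0.05 N and value of joint each of key_round, key_square, key_bar, key_cross below 0.0015 m and x of eraser in the frame of caddy between -0.056 and 0.056 m and y of eraser in the frame of caddy between -0.071 and 0.071 m and z of eraser in the frame of caddy between -0.005 and 0.03 m and x of usb_stick in the frame of caddy between -0.056 and 0.056 m and y of usb_stick in the frame of caddy between -0.071 and 0.071 m and z of usb_stick in the frame of caddy between -0.005 and 0.03 m and x of sharpener in the frame of caddy between -0.056 and 0.056 m and y of sharpener in the frame of caddy between -0.071 and 0.071 m and z of sharpener in the frame of caddy between -0.005 and 0.03 m and distance of each of lip_balm, battery, glue_stick, stapler from where it was at the start of the episode below 0.03 m); the arm keeps its last pose, push and grip.
It fails at once if the cross-shaped key is pressed (over 3 mm) (value of joint key_cross above 0.003 m).
It fails at once if two keys are pressed at once (both over 2.5 mm) (value of joint each of key_round, key_square above 0.0025 m or value of joint each of key_round, key_bar above 0.0025 m or value of joint each of key_round, key_cross above 0.0025 m or value of joint each of key_square, key_bar above 0.0025 m or value of joint each of key_square, key_cross above 0.0025 m or value of joint each of key_bar, key_cross above 0.0025 m).
It fails at once if the caddy is tipped by more than 0.35 rad (angle between caddy's own z axis and vertical above 0.35 rad).
It fails at once if a bystander is moved by more than 30 mm (distance of any of lip_balm, battery, glue_stick, stapler from where it was at the start of the episode above 0.03 m).
It also fails if it takes over 58 s, if anything falls off the work surface, if the arm or the gripper's body presses on something with over 40 N, if the wrist force passes 120 N, or if a joint passes its speed limit or range.

## Working session

There is one attempt and no reset: what is moved stays moved. The work goes in short steps, Python scripts to look and compute and a tool call to move; the robot and the scene stay as the last step left them, time stands still between calls to the robot, and variables do not carry over. Pictures are saved under pics/ and viewed, about 8 in all and at most 12, crops included, and the job is handed in when it is done.

Besides the shell and the picture viewer there is one more tool, called after "Request:" by a JSON object that holds its "name" and its "arguments". apply_moves: Moves the arm, as the interface text tells. Its arguments: {"type":"object","properties":{"motion":{"type":"array"},"squeeze":{"type":"number"}},"required":["motion"]}

```bash
ls; mkdir -p pics
cat > h.py <<'E'
import numpy as np, cv2
from rig import telemetry, get_image, camera_params, close_job, env
def cam(n):
    p=camera_params(n); R,_=cv2.Rodrigues(np.array(p["rvec"],float)); return p,R,np.array(p["tvec"],float).ravel()
def cloud(n,d):
    p,R,t=cam(n); v,u=np.mgrid[:d.shape[0],:d.shape[1]]
    P=np.stack([(u-p["cx"])/p["fx"]*d,(v-p["cy"])/p["fy"]*d,d],-1)
    return (P-t)@R
def ray(n,uv,z):
    p,R,t=cam(n); uv=np.atleast_2d(uv).astype(float)
    D=np.c_[(uv[:,0]-p["cx"])/p["fx"],(uv[:,1]-p["cy"])/p["fy"],np.ones(len(uv))]@R
    C=-t@R; return C+D*((z-C[2])/D[:,2])[:,None]
E
python3 - <<'E'
from h import *
for n in("top","side"):
    im,d=get_image(n); np.savez(f"{n}.npz",im=im,d=d); cv2.imwrite(f"pics/{n}1.png",im[:,:,::-1])
    p,R,t=cam(n); print(n,p["fx"],-t@R,(d>0).mean())
s=telemetry.observe(); print({k:np.round(v,3).tolist() for k,v in s.items()})
E
```

```text
pics
top 362.94113765884197 [ 0.45852587 -0.08499557  0.93744942] 0.9960625
side 412.25961428758563 [0.08908419 0.69900895 0.53081366] 0.99588671875
{'time_s': 0.1, 'q': [-81.835, 21.838, 74.379, 0.0, 83.858, -12.338], 'qvel': [0.037, -0.119, -0.161, 0.022, -0.121, 0.111], 'joint_efforts': [0.005, -44.922, -23.166, -0.0, 0.004, -0.0], 'position': [0.193, -0.515, 0.248], 'tool_rot': [[0.937, 0.35, -0.0], [0.35, -0.937, 0.001], [0.0, -0.001, -1.0]], 'ft_force': [0.187, 0.119, 0.283], 'wrist_torque': [-0.02, -0.021, -0.022], 'grip_width': 0.085}
```

View pics/top1.png

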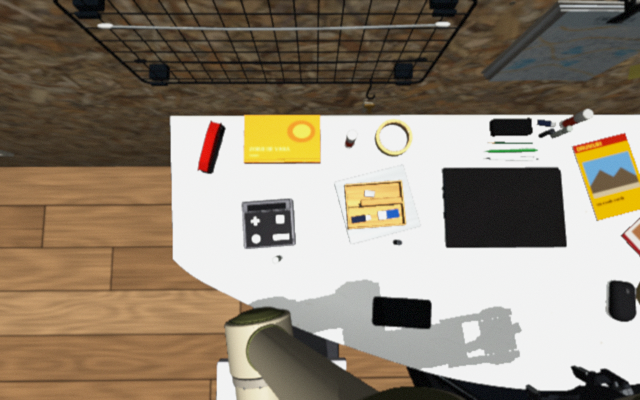

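View pics/side1.png

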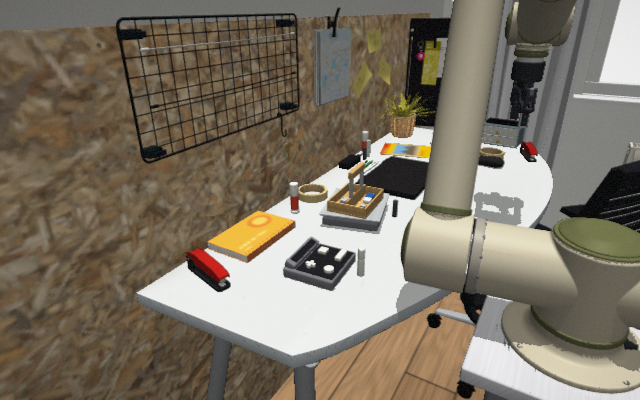

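The top view shows the console at about (269,223), with the cross upper left, square upper right, round lower left and bar lower right. The scale and caddy are at about (377,205). The lip balm is at (278,259) and the battery at (397,242). In the side view the carrying bar is at about (356,182).

Run:
```python
from h import *
f=np.load("top.npz"); im,d=f["im"],f["d"]; P=cloud("top",d)
# keys: pale blobs in console
x0,y0,x1,y1=240,195,300,250
g=im.min(2)[y0:y1,x0:x1]
dark=np.zeros(im.shape[:2],np.uint8); dark[y0-5:y1+5,x0-5:x1+5]=(im.max(2)<130)[y0-5:y1+5,x0-5:x1+5]
c=max(cv2.findContours(dark,0,1)[0],key=cv2.contourArea); print("console rect px",cv2.minAreaRect(c))
fill=np.zeros_like(dark); cv2.drawContours(fill,[c],-1,1,-1); fill=cv2.erode(fill,np.ones((5,5)))
m=((im.min(2)>150)&(fill>0)).astype(np.uint8)
n,l,st,ce=cv2.connectedComponentsWithStats(m)
for i in range(1,n):
    if st[i,4]>15: print(st[i],ce[i].round(1),ray("top",ce[i],.032).round(4), "depth z",np.median(P[l==i],0).round(4))
# console heights
R=P[195:250,240:300].reshape(-1,3); k=R[(R[:,2]>.036)&(R[:,2]<.06)]; print("display",len(k),k.mean(0).round(4))
# bar
for n_ in("top","side"):
    f2=np.load(n_+".npz"); Q=cloud(n_,f2["d"]).reshape(-1,3); C=f2["im"].reshape(-1,3)
    s=(Q[:,0]>.35)&(Q[:,0]<.62)&(Q[:,1]<.0)&(Q[:,1]>-.26)
    b=s&(Q[:,2]>.12)&(Q[:,2]<.17); B=Q[b]; print(n_,"bar",len(B),B.min(0).round(3),B.max(0).round(3))
    if len(B)>5:
        r=cv2.minAreaRect((B[:,:2]*1000).astype(np.float32)); print(r)
    T=Q[s&(Q[:,2]>.02)&(Q[:,2]<.12)]; print("z hist",np.histogram(T[:,2],bins=np.arange(.02,.125,.01))[0])
    pl=Q[s&(Q[:,2]>.034)&(Q[:,2]<.046)]; print("plat",cv2.minAreaRect((pl[:,:2]*1000).astype(np.float32)))
    tr=Q[s&(Q[:,2]>.06)&(Q[:,2]<.08)]; print("tray",cv2.minAreaRect((tr[:,:2]*1000).astype(np.float32)))
for nm,(u,v) in dict(lip=(278,259),bat=(397,242)).items():
    q=P[v-5:v+6,u-8:u+9].reshape(-1,3); q=q[q[:,2]>.03]; print(nm,q.mean(0).round(3),q[:,2].max())
a=cv2.resize(im[155:270,230:430],None,fx=4,fy=4,interpolation=2); cv2.imwrite("pics/c2.png",a[:,:,::-1])
```

```text
console rect px ((268.34161376953125, 223.41583251953125), (45.47319793701172, 49.15483856201172), 84.2894058227539)
[276 215   9   9  74] [279.7 218.9] [[0.4986 0.0028 0.032 ]] depth z [0.4984 0.0022 0.0322]
[251 216   9  10  51] [254.9 220.8] [[0.4943 0.0644 0.032 ]] depth z [0.4937 0.0643 0.032 ]
[273 233  16   8  99] [280.5 236.6] [[0.4548 0.0008 0.032 ]] depth z [0.4539 0.0017 0.0321]
[252 234   9  10  65] [255.6 238.4] [[0.4507 0.0621 0.032 ]] depth z [0.4517 0.0614 0.0322]
display 390 [0.5344 0.0374 0.0395]
top bar 239 [ 0.523 -0.26   0.135] [ 0.54  -0.185  0.153]
((531.2998046875, -222.31747436523438), (13.91496467590332, 75.78011322021484), 3.9391415119171143)
z hist [ 434  642 1684  303  147  121    4    3    1    0]
plat ((510.1950378417969, -136.79888916015625), (160.1798095703125, 289.7044372558594), 13.85986328125)
tray ((530.70263671875, -211.17999267578125), (109.92669677734375, 103.9780044555664), 3.649397134780884)
side bar 164 [ 0.519 -0.26   0.12 ] [ 0.537 -0.182  0.15 ]
((528.3807373046875, -220.931640625), (15.242464065551758, 77.85467529296875), 3.4685254096984863)
z hist [395 490 339 323 289  51  24  20  24  22]
plat ((508.6224670410156, -145.59716796875), (159.9239501953125, 272.6065368652344), 14.655945777893066)
tray ((527.392578125, -209.08192443847656), (111.20169067382812, 107.61494445800781), 3.1773171424865723)
lip [0.402 0.009 0.064] 0.07146208115125235
bat [ 0.441 -0.282  0.07 ] 0.9374494217830796
```

View pics/c2.png

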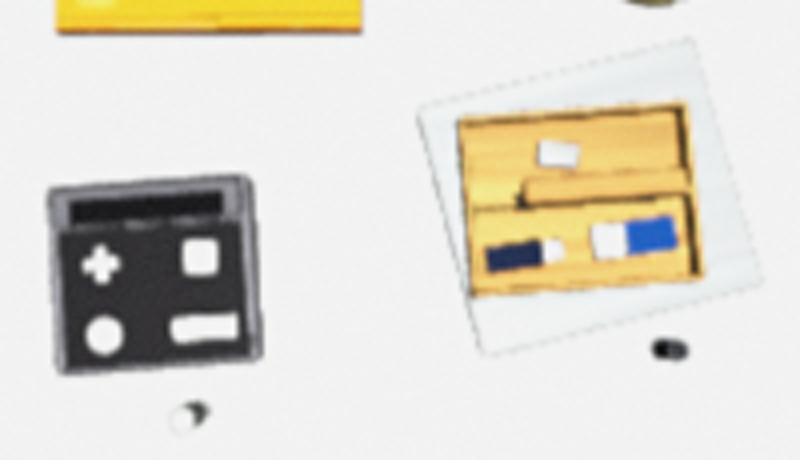

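The crop shows the four keys clearly, with the cross at upper left of the console. The bar lies over the tray's middle wall, running past my y-window, so I'll redo that measurement with a wider window.

```bash
cat >> h.py <<'E'
def to(target,yaw):  # yaw = world yaw (deg) of the tool's x axis
    s=telemetry.observe(); R=np.array(s["tool_rot"]); d=R.T@(np.array(target)-s["position"])*100
    turn=-((yaw-np.degrees(np.arctan2(R[1,0],R[0,0]))+180)%360-180)
    print("t",round(s["time_s"],2),"pos",np.round(s["position"],4),"F",np.round(s["ft_force"],1),"w",round(s["grip_width"],4),"-> tx ty tz cm",d.round(2),"turn",round(turn,1))
E
python3 - <<'E'
from h import *
for n_ in("top","side"):
    f2=np.load(n_+".npz"); Q=cloud(n_,f2["d"]).reshape(-1,3)
    s=(Q[:,0]>.4)&(Q[:,0]<.64)&(Q[:,1]<-.1)&(Q[:,1]>-.36)
    for nm,a,b in(("bar",.125,.17),("tray",.062,.08),("plat",.035,.046)):
        B=Q[s&(Q[:,2]>a)&(Q[:,2]<b)]; r=cv2.minAreaRect((B[:,:2]*1000).astype(np.float32)); print(n_,nm,len(B),np.round(r[0],1),np.round(r[1],1),round(r[2],1),B[:,2].max().round(4))
print(env.tip_extent)
to([.4507,.0621,.12],3.5)
E
```

```text
top bar 281 [ 531.8 -229.1] [13.9 89.4] 3.9 0.153
top tray 412 [ 531.9 -229.2] [109.9 140.1] 3.7 0.0787
top plat 3196 [ 521.7 -242.1] [189.1 180. ] 14.1 0.046
side bar 168 [ 528.7 -226.5] [15.2 88.9] 3.5 0.1498
side tray 394 [ 529.2 -227.7] [111.1 144.4] 3.9 0.0796
side plat 757 [ 517.5 -239.1] [190.6 180.9] 15.0 0.0459
0.017
t 0.1 pos [ 0.1926 -0.5149  0.2478] F [0.2 0.1 0.3] w 0.085 -> tx ty tz cm [ 44.38 -44.99  12.85] turn 17.0
```

Request:
{"name": "apply_moves", "arguments": {"motion": [{"tx": 2.9,"ty": -2.9,"turn": 2,"jaw": -1},{"tx": 5.8,"ty": -5.8,"turn": 5,"jaw": -1},{"tx": 8.7,"ty": -8.7,"turn": 9,"jaw": -1},{"tx": 11.6,"ty": -11.6,"turn": 13,"jaw": -1},{"tx": 14.5,"ty": -14.5,"turn": 17,"jaw": -1}], "squeeze": 40}}

```text
invalid input
```

```bash
python3 -c "
from h import *
to([.4507,.0621,.12],3.5)"
```

```text
t 0.1 pos [ 0.1926 -0.5149  0.2478] F [0.2 0.1 0.3] w 0.085 -> tx ty tz cm [ 44.38 -44.99  12.85] turn 17.0
```

All keys are probably required in each row.

Request:
{"name": "apply_moves", "arguments": {"motion": [{"tx": 2.9,"ty": -2.9,"tz": 0,"turn": 2,"jaw": -1},{"tx": 5.8,"ty": -5.8,"tz": 0,"turn": 5,"jaw": -1},{"tx": 8.7,"ty": -8.7,"tz": 0,"turn": 9,"jaw": -1},{"tx": 11.6,"ty": -11.6,"tz": 0,"turn": 13,"jaw": -1},{"tx": 14.5,"ty": -14.5,"tz": 0,"turn": 17,"jaw": -1}], "squeeze": 40}}

```text
time_s: 0.52
position: [0.2779, -0.3264, 0.2477]
tool_rot: [[0.998, 0.057, -0.0], [0.057, -0.998, 0.002], [-0.0, -0.002, -1.0]]
ft_force: [1.3, -1.0, 0.6]
grip_width: 0.0254
```

```bash
python3 -c "
from h import *
to([.4507,.0621,.12],3.5)"
```

```text
t 0.52 pos [ 0.2779 -0.3264  0.2477] F [ 1.3 -1.   0.6] w 0.0254 -> tx ty tz cm [ 19.47 -37.77  12.84] turn -0.2
```

Request:
{"name": "apply_moves", "arguments": {"motion": [{"tx": 1.8,"ty": -3.7,"tz": 0,"turn": 0,"jaw": -1},{"tx": 3.6,"ty": -7.4,"tz": 0,"turn": 0,"jaw": -1},{"tx": 5.4,"ty": -11.1,"tz": 0,"turn": 0,"jaw": -1},{"tx": 7.2,"ty": -14.8,"tz": 0,"turn": 0,"jaw": -1},{"tx": 9.0,"ty": -18.5,"tz": 0,"turn": 0,"jaw": -1}]}}

```text
time_s: 0.93
position: [0.3572, -0.1345, 0.248]
tool_rot: [[0.998, 0.056, -0.0], [0.056, -0.998, 0.002], [-0.0, -0.002, -1.0]]
ft_force: [0.4, -0.4, 0.3]
grip_width: 0.0003
```

```bash
python3 -c "
from h import *
to([.4507,.0621,.12],3.5)"
```

```text
t 0.93 pos [ 0.3572 -0.1345  0.248 ] F [ 0.4 -0.4  0.3] w 0.0003 -> tx ty tz cm [ 10.44 -19.07  12.84] turn -0.3
```

Request:
{"name": "apply_moves", "arguments": {"motion": [{"tx": 2.0,"ty": -3.6,"tz": 0,"turn": 0,"jaw": -1},{"tx": 4.0,"ty": -7.2,"tz": 0,"turn": 0,"jaw": -1},{"tx": 6.0,"ty": -10.8,"tz": 0,"turn": 0,"jaw": -1},{"tx": 8.0,"ty": -14.4,"tz": 0,"turn": 0,"jaw": -1},{"tx": 10.0,"ty": -18.0,"tz": 0,"turn": 0,"jaw": -1}]}}

```text
time_s: 1.35
position: [0.4472, 0.0532, 0.2483]
tool_rot: [[0.998, 0.057, -0.0], [0.057, -0.998, 0.002], [-0.0, -0.002, -1.0]]
ft_force: [0.5, -1.1, -0.3]
grip_width: -0.0
```

```bash
python3 -c "
from h import *
to([.4507,.0621,.06],3.5)"
```

```text
t 1.35 pos [0.4472 0.0532 0.2483] F [ 0.5 -1.1 -0.3] w -0.0 -> tx ty tz cm [ 0.4  -0.83 18.83] turn -0.2
```

Request:
{"name": "apply_moves", "arguments": {"motion": [{"tx": 0.4,"ty": -0.8,"tz": 3.9,"turn": 0,"jaw": -1},{"tx": 0.4,"ty": -0.8,"tz": 7.8,"turn": 0,"jaw": -1},{"tx": 0.4,"ty": -0.8,"tz": 11.7,"turn": 0,"jaw": -1},{"tx": 0.4,"ty": -0.8,"tz": 15.0,"turn": 0,"jaw": -1},{"tx": 0.4,"ty": -0.8,"tz": 18.0,"turn": 0,"jaw": -1}]}}

```text
time_s: 1.77
position: [0.4498, 0.0621, 0.0663]
tool_rot: [[0.998, 0.057, -0.002], [0.057, -0.998, 0.002], [-0.002, -0.002, -1.0]]
ft_force: [1.6, -0.7, -0.3]
grip_width: 0.0
```

```bash
python3 -c "
from h import *
to([.4507,.0621,.044],3.5)
im,d=get_image('side'); cv2.imwrite('pics/s3.png',cv2.resize(im[200:310,250:410],None,fx=4,fy=4)[:,:,::-1])"
```

```text
t 1.77 pos [0.4498 0.0621 0.0663] F [ 1.6 -0.7 -0.3] w 0.0 -> tx ty tz cm [0.09 0.01 2.23] turn -0.2
```

View pics/s3.png

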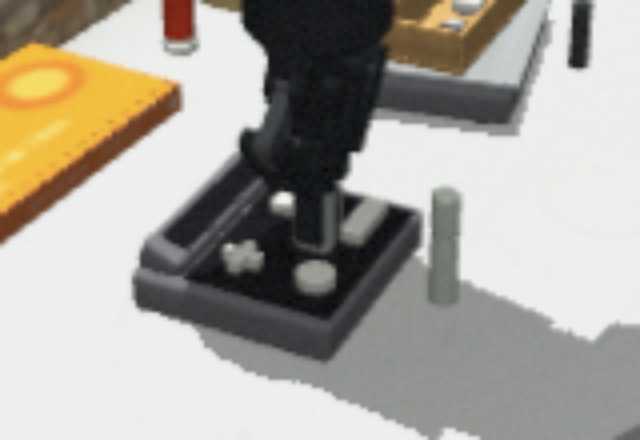

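Request:
{"name": "apply_moves", "arguments": {"motion": [{"tx": 0.1,"ty": 0,"tz": 1.0,"turn": 0,"jaw": -1},{"tx": 0.1,"ty": 0,"tz": 1.6,"turn": 0,"jaw": -1},{"tx": 0.1,"ty": 0,"tz": 1.9,"turn": 0,"jaw": -1},{"tx": 0.1,"ty": 0,"tz": 2.0,"turn": 0,"jaw": -1},{"tx": 0.1,"ty": 0,"tz": 2.0,"turn": 0,"jaw": -1}]}}

```text
time_s: 2.23
position: [0.4481, 0.0623, 0.0439]
tool_rot: [[0.998, 0.057, -0.01], [0.057, -0.998, 0.003], [-0.01, -0.003, -1.0]]
ft_force: [-6.5, -0.7, 12.4]
grip_width: 0.0001
```

```bash
python3 -c "
from h import *
to([.4507,.0621,.0440],3.5)"
```

```text
t 2.23 pos [0.4481 0.0623 0.0439] F [-6.5 -0.7 12.4] w 0.0001 -> tx ty tz cm [ 0.26  0.03 -0.01] turn -0.2
```

Request:
{"name": "apply_moves", "arguments": {"motion": [{"tx": 0,"ty": 0,"tz": 0,"turn": 0,"jaw": -1},{"tx": 0,"ty": 0,"tz": 0,"turn": 0,"jaw": -1}]}}

```text
time_s: 2.4
position: [0.4482, 0.0623, 0.0455]
tool_rot: [[0.998, 0.057, -0.009], [0.057, -0.998, 0.003], [-0.009, -0.003, -1.0]]
ft_force: [-2.3, -0.1, 3.8]
grip_width: -0.0
```

```bash
python3 -c "
from h import *
to([.4507,.0621,.06],3.5); to([.4986,.0025,.065],3.5)"
```

```text
t 2.4 pos [0.4482 0.0623 0.0455] F [-2.3 -0.1  3.8] w -0.0 -> tx ty tz cm [ 0.24  0.03 -1.45] turn -0.2
t 2.4 pos [0.4482 0.0623 0.0455] F [-2.3 -0.1  3.8] w -0.0 -> tx ty tz cm [ 4.67  6.25 -2.01] turn -0.2
```

Request:
{"name": "apply_moves", "arguments": {"motion": [{"tx": 0.1,"ty": 0,"tz": 0.25,"turn": 0,"jaw": -1},{"tx": 0.1,"ty": 0,"tz": 0.25,"turn": 0,"jaw": -1},{"tx": 0.1,"ty": 0,"tz": 0.25,"turn": 0,"jaw": -1},{"tx": 0.1,"ty": 0,"tz": 0.25,"turn": 0,"jaw": -1}]}}

```text
time_s: 2.73
position: [0.4493, 0.0623, 0.0439]
tool_rot: [[0.998, 0.057, -0.008], [0.057, -0.998, 0.002], [-0.008, -0.003, -1.0]]
ft_force: [-4.8, -0.8, 12.0]
grip_width: -0.0002
```

Request:
{"name": "apply_moves", "arguments": {"motion": [{"tx": 0,"ty": 0,"tz": 0.1,"turn": 0,"jaw": -1},{"tx": 0,"ty": 0,"tz": 0.1,"turn": 0,"jaw": -1}]}}

```text
time_s: 2.9
position: [0.4493, 0.0623, 0.0439]
tool_rot: [[0.998, 0.057, -0.007], [0.057, -0.998, 0.002], [-0.007, -0.003, -1.0]]
ft_force: [-5.9, -0.4, 12.7]
grip_width: -0.0002
```

Request:
{"name": "apply_moves", "arguments": {"motion": [{"tx": 0,"ty": 0,"tz": -2.0,"turn": 0,"jaw": -1},{"tx": 0,"ty": 0,"tz": -3.0,"turn": 0,"jaw": -1},{"tx": 2.5,"ty": 3.0,"tz": -3.0,"turn": 0,"jaw": -1},{"tx": 4.6,"ty": 6.2,"tz": -3.0,"turn": 0,"jaw": -1},{"tx": 4.6,"ty": 6.2,"tz": -3.0,"turn": 0,"jaw": -1}]}}

```text
time_s: 3.32
position: [0.5038, -0.0014, 0.0744]
tool_rot: [[0.999, 0.055, -0.001], [0.055, -0.999, -0.0], [-0.001, 0.0, -1.0]]
ft_force: [-0.2, -0.2, 1.2]
grip_width: 0.0001
```

```bash
python3 -c "
from h import *
to([.4986,.0025,.0440],3.5)"
```

```text
t 3.32 pos [ 0.5038 -0.0014  0.0744] F [-0.2 -0.2  1.2] w 0.0001 -> tx ty tz cm [-0.5  -0.42  3.04] turn -0.4
```

Request:
{"name": "apply_moves", "arguments": {"motion": [{"tx": -0.4,"ty": -0.4,"tz": 0.5,"turn": 0,"jaw": -1},{"tx": -0.4,"ty": -0.4,"tz": 1.0,"turn": 0,"jaw": -1},{"tx": -0.4,"ty": -0.4,"tz": 1.2,"turn": 0,"jaw": -1},{"tx": -0.4,"ty": -0.4,"tz": 1.2,"turn": 0,"jaw": -1}]}}

```text
time_s: 3.65
position: [0.4987, 0.0032, 0.0617]
tool_rot: [[0.998, 0.056, -0.002], [0.056, -0.998, 0.0], [-0.002, -0.001, -1.0]]
ft_force: [0.4, -0.3, -0.5]
grip_width: -0.0004
```

```bash
python3 -c "
from h import *
to([.4986,.0025,.0440],3.5)"
```

```text
t 3.65 pos [0.4987 0.0032 0.0617] F [ 0.4 -0.3 -0.5] w -0.0004 -> tx ty tz cm [-0.01  0.07  1.77] turn -0.3
```

Request:
{"name": "apply_moves", "arguments": {"motion": [{"tx": 0,"ty": 0,"tz": 0.8,"turn": 0,"jaw": -1},{"tx": 0,"ty": 0,"tz": 1.3,"turn": 0,"jaw": -1},{"tx": 0,"ty": 0,"tz": 1.7,"turn": 0,"jaw": -1},{"tx": 0,"ty": 0,"tz": 1.9,"turn": 0,"jaw": -1},{"tx": 0,"ty": 0,"tz": 1.9,"turn": 0,"jaw": -1}]}}

```text
time_s: 4.07
position: [0.4983, 0.0037, 0.0438]
tool_rot: [[0.998, 0.056, -0.002], [0.056, -0.998, 0.001], [-0.002, -0.001, -1.0]]
ft_force: [-5.3, 3.5, 18.9]
grip_width: -0.0002
```

Request:
{"name": "apply_moves", "arguments": {"motion": [{"tx": 0,"ty": 0,"tz": 0.1,"turn": 0,"jaw": -1},{"tx": 0,"ty": 0,"tz": 0.1,"turn": 0,"jaw": -1}]}}

```text
time_s: 4.23
position: [0.4983, 0.0038, 0.0438]
tool_rot: [[0.998, 0.057, -0.002], [0.057, -0.998, 0.0], [-0.002, -0.0, -1.0]]
ft_force: [-4.6, 0.2, 17.5]
grip_width: -0.0001
```

Request:
{"name": "apply_moves", "arguments": {"motion": [{"tx": 0,"ty": 0,"tz": 0.1,"turn": 0,"jaw": -1},{"tx": 0,"ty": 0,"tz": 0.1,"turn": 0,"jaw": -1}]}}

```text
time_s: 4.4
position: [0.4983, 0.0038, 0.0438]
tool_rot: [[0.998, 0.057, -0.001], [0.057, -0.998, -0.0], [-0.001, 0.0, -1.0]]
ft_force: [-4.1, 0.1, 17.0]
grip_width: 0.0001
```

Request:
{"name": "apply_moves", "arguments": {"motion": [{"tx": 0,"ty": 0,"tz": -1.5,"turn": 0,"jaw": -1},{"tx": 0,"ty": 0,"tz": -2.3,"turn": 0,"jaw": -1},{"tx": -2.0,"ty": 0,"tz": -2.3,"turn": 0,"jaw": -1},{"tx": -4.0,"ty": 0,"tz": -2.3,"turn": 0,"jaw": -1},{"tx": -4.2,"ty": 0,"tz": -2.0,"turn": 0,"jaw": -1}]}}

```text
time_s: 4.82
position: [0.4536, 0.0018, 0.0638]
tool_rot: [[0.998, 0.057, -0.003], [0.057, -0.998, 0.0], [-0.003, -0.0, -1.0]]
ft_force: [-0.4, 0.6, -0.3]
grip_width: -0.0003
```

```bash
python3 -c "
from h import *
to([.4546,.001,.062],3.5)"
```

```text
t 4.82 pos [0.4536 0.0018 0.0638] F [-0.4  0.6 -0.3] w -0.0003 -> tx ty tz cm [0.1  0.09 0.18] turn -0.2
```

Request:
{"name": "apply_moves", "arguments": {"motion": [{"tx": 0.1,"ty": 0.1,"tz": 0.8,"turn": 0,"jaw": -1},{"tx": 0.1,"ty": 0.1,"tz": 1.4,"turn": 0,"jaw": -1},{"tx": 0.1,"ty": 0.1,"tz": 1.9,"turn": 0,"jaw": -1},{"tx": 0.1,"ty": 0.1,"tz": 2.1,"turn": 0,"jaw": -1},{"tx": 0.1,"ty": 0.1,"tz": 2.1,"turn": 0,"jaw": -1}]}}

```text
time_s: 5.23
position: [0.4551, 0.0008, 0.0437]
tool_rot: [[0.998, 0.058, -0.003], [0.058, -0.998, -0.001], [-0.003, 0.0, -1.0]]
ft_force: [-6.9, -0.7, 23.3]
grip_width: -0.0001
```

Request:
{"name": "apply_moves", "arguments": {"motion": [{"tx": 0,"ty": 0,"tz": 0.1,"turn": 0,"jaw": -1},{"tx": 0,"ty": 0,"tz": 0.1,"turn": 0,"jaw": -1}]}}

```text
time_s: 5.4
position: [0.4551, 0.0008, 0.0436]
tool_rot: [[0.998, 0.058, -0.003], [0.058, -0.998, -0.001], [-0.003, 0.001, -1.0]]
ft_force: [-9.7, -0.5, 28.3]
grip_width: -0.0001
```

Request:
{"name": "apply_moves", "arguments": {"motion": [{"tx": 0,"ty": 0,"tz": 0.1,"turn": 0,"jaw": -1},{"tx": 0,"ty": 0,"tz": 0.1,"turn": 0,"jaw": -1}]}}

```text
time_s: 5.57
position: [0.4552, 0.0008, 0.0436]
tool_rot: [[0.998, 0.059, -0.003], [0.059, -0.998, -0.001], [-0.004, 0.001, -1.0]]
ft_force: [-9.6, -0.3, 29.0]
grip_width: 0.0001
```

Request:
{"name": "apply_moves", "arguments": {"motion": [{"tx": 0,"ty": 0,"tz": -2.5,"turn": 0,"jaw": -1},{"tx": 0,"ty": 0,"tz": -6.5,"turn": 0,"jaw": -1},{"tx": 0,"ty": 0,"tz": -10.5,"turn": 0,"jaw": -1},{"tx": 0,"ty": 0,"tz": -14.5,"turn": 0,"jaw": -1},{"tx": 0,"ty": 0,"tz": -18.5,"turn": 0,"jaw": -1}]}}

```text
time_s: 5.98
position: [0.4561, 0.0011, 0.2302]
tool_rot: [[0.998, 0.059, -0.004], [0.059, -0.998, -0.001], [-0.004, 0.001, -1.0]]
ft_force: [0.5, 0.2, -1.4]
grip_width: -0.0
```

```bash
python3 -c "
from h import *
to([.530,-.228,.245],93.8)"
```

```text
t 5.98 pos [0.4561 0.0011 0.2302] F [ 0.5  0.2 -1.4] w -0.0 -> tx ty tz cm [ 6.02 23.31 -1.48] turn -90.4
```

Request:
{"name": "apply_moves", "arguments": {"motion": [{"tx": 1.0,"ty": 3.8,"tz": -1.0,"turn": -7,"jaw": 0},{"tx": 2.0,"ty": 7.6,"tz": -1.5,"turn": -14,"jaw": 1},{"tx": 3.0,"ty": 11.4,"tz": -1.5,"turn": -21,"jaw": 1},{"tx": 4.0,"ty": 15.2,"tz": -1.5,"turn": -28,"jaw": 1},{"tx": 5.0,"ty": 19.0,"tz": -1.5,"turn": -35,"jaw": 1}]}}

```text
time_s: 6.4
position: [0.5182, -0.1878, 0.2446]
tool_rot: [[0.784, 0.621, -0.003], [0.621, -0.784, -0.001], [-0.003, -0.001, -1.0]]
ft_force: [-0.9, 0.6, 0.4]
grip_width: 0.0606
```

```bash
python3 -c "
from h import *
to([.530,-.228,.245],93.8)"
```

```text
t 6.4 pos [ 0.5182 -0.1878  0.2446] F [-0.9  0.6  0.4] w 0.0606 -> tx ty tz cm [-1.57  3.88 -0.03] turn -55.4
```

Request:
{"name": "apply_moves", "arguments": {"motion": [{"tx": -0.7,"ty": 1.9,"tz": 0,"turn": -7,"jaw": 1},{"tx": -1.5,"ty": 3.8,"tz": 0,"turn": -14,"jaw": 1},{"tx": -1.6,"ty": 3.9,"tz": 0,"turn": -21,"jaw": 1},{"tx": -1.6,"ty": 3.9,"tz": 0,"turn": -28,"jaw": 1},{"tx": -1.6,"ty": 3.9,"tz": 0,"turn": -35,"jaw": 1}]}}

```text
time_s: 6.82
position: [0.5305, -0.2291, 0.2434]
tool_rot: [[0.281, 0.96, -0.004], [0.96, -0.281, -0.001], [-0.002, -0.004, -1.0]]
ft_force: [-0.9, -0.3, -0.5]
grip_width: 0.0855
```

```bash
python3 -c "
from h import *
to([.530,-.228,.245],93.8)"
```

```text
t 6.82 pos [ 0.5305 -0.2291  0.2434] F [-0.9 -0.3 -0.5] w 0.0855 -> tx ty tz cm [ 0.09 -0.08 -0.16] turn -20.1
```

Request:
{"name": "apply_moves", "arguments": {"motion": [{"tx": 0,"ty": 0,"tz": 0,"turn": -7,"jaw": 1},{"tx": 0,"ty": 0,"tz": 0,"turn": -14,"jaw": 1},{"tx": 0,"ty": 0,"tz": 0,"turn": -20,"jaw": 1},{"tx": 0,"ty": 0,"tz": 0,"turn": -20,"jaw": 1}]}}

```text
time_s: 7.15
position: [0.5311, -0.2293, 0.2425]
tool_rot: [[-0.068, 0.998, -0.005], [0.998, 0.068, -0.0], [0.0, -0.005, -1.0]]
ft_force: [-1.0, 1.0, -0.2]
grip_width: 0.0854
```

Run:
```python
from h import *
to([.530,-.228,.140],93.8)
ims=[]
for n in("side","top"):
    im,d=get_image(n); Q=cloud(n,d).reshape(-1,3)
    s=(Q[:,0]>.4)&(Q[:,0]<.64)&(Q[:,1]<-.1)&(Q[:,1]>-.36)
    for nm,a,b in(("bar",.125,.165),("tray",.062,.08)):
        B=Q[s&(Q[:,2]>a)&(Q[:,2]<b)]
        if len(B)>5: r=cv2.minAreaRect((B[:,:2]*1000).astype(np.float32)); print(n,nm,len(B),np.round(r[0],1),np.round(r[1],1),round(r[2],1))
    ims.append(cv2.resize(im[140:260,270:430] if n=="side" else im[145:265,300:460],None,fx=2.5,fy=2.5))
cv2.imwrite("pics/p4.png",np.hstack(ims)[:,:,::-1])
```

```text
t 7.15 pos [ 0.5311 -0.2293  0.2425] F [-1.   1.  -0.2] w 0.0854 -> tx ty tz cm [ 0.14 -0.05 10.25] turn 0.1
side bar 167 [ 528.9 -225.2] [15.  88.4] 3.3
side tray 399 [ 528.8 -227.2] [111.9 143.7] 3.1
top bar 73 [ 531.2 -226.1] [13.1 28.1] 0.7
top tray 95 [ 562.2 -169.2] [39.1 82.3] 55.2
```

View pics/p4.png

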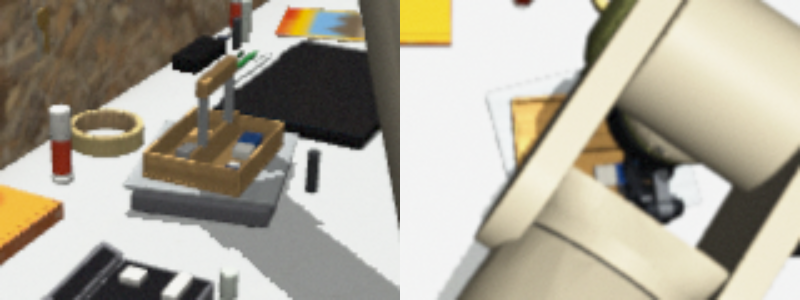

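Only the tray, bar and contents show at left, undisturbed, with the bar at about (215,80) in that crop. The arm hides most of the top view. The bar position agrees with before, so I'm going down.

Request:
{"name": "apply_moves", "arguments": {"motion": [{"tx": 0.15,"ty": -0.1,"tz": 2.5,"turn": 0,"jaw": 1},{"tx": 0.15,"ty": -0.1,"tz": 5.0,"turn": 0,"jaw": 1},{"tx": 0.15,"ty": -0.1,"tz": 7.5,"turn": 0,"jaw": 1},{"tx": 0.15,"ty": -0.1,"tz": 9.3,"turn": 0,"jaw": 1},{"tx": 0.15,"ty": -0.1,"tz": 10.0,"turn": 0,"jaw": 1}]}}

```text
time_s: 7.67
position: [0.5286, -0.2273, 0.1399]
tool_rot: [[-0.058, 0.998, -0.008], [0.998, 0.058, 0.002], [0.003, -0.008, -1.0]]
ft_force: [0.5, 1.2, -0.6]
grip_width: 0.0856
```

```bash
python3 -c "
from h import *
to([.530,-.227,.138],93.8)"
```

```text
t 7.67 pos [ 0.5286 -0.2273  0.1399] F [ 0.5  1.2 -0.6] w 0.0856 -> tx ty tz cm [0.02 0.14 0.19] turn -0.5
```

Request:
{"name": "apply_moves", "arguments": {"motion": [{"tx": 0,"ty": 0.1,"tz": 0.1,"turn": 0,"jaw": 1},{"tx": 0,"ty": 0.1,"tz": 0.1,"turn": 0,"jaw": -0.3},{"tx": 0,"ty": 0.1,"tz": 0.1,"turn": 0,"jaw": -0.4},{"tx": 0,"ty": 0.1,"tz": 0.1,"turn": 0,"jaw": -0.5},{"tx": 0,"ty": 0.1,"tz": 0.1,"turn": 0,"jaw": -0.55}], "squeeze": 50}}

```text
time_s: 8.08
position: [0.53, -0.2275, 0.1399]
tool_rot: [[-0.058, 0.998, -0.007], [0.998, 0.058, 0.001], [0.002, -0.007, -1.0]]
ft_force: [-0.3, 0.8, -0.7]
grip_width: 0.0387
```

Request:
{"name": "apply_moves", "arguments": {"motion": [{"tx": 0,"ty": 0,"tz": 0,"turn": 0,"jaw": -0.62},{"tx": 0,"ty": 0,"tz": 0,"turn": 0,"jaw": -0.7},{"tx": 0,"ty": 0,"tz": 0,"turn": 0,"jaw": -1},{"tx": 0,"ty": 0,"tz": 0,"turn": 0,"jaw": -1},{"tx": 0,"ty": 0,"tz": 0,"turn": 0,"jaw": -1}]}}

```text
time_s: 8.5
position: [0.5302, -0.2275, 0.1402]
tool_rot: [[-0.058, 0.998, -0.006], [0.998, 0.058, 0.001], [0.001, -0.006, -1.0]]
ft_force: [1.4, 0.3, 2.7]
grip_width: 0.0133
```

Request:
{"name": "apply_moves", "arguments": {"motion": [{"tx": 0,"ty": 0,"tz": 0,"turn": 0,"jaw": -1},{"tx": 0,"ty": 0,"tz": 0,"turn": 0,"jaw": -1}]}}

```text
time_s: 8.67
position: [0.5302, -0.2275, 0.1402]
tool_rot: [[-0.058, 0.998, -0.006], [0.998, 0.058, 0.001], [0.001, -0.006, -1.0]]
ft_force: [1.9, -0.8, 0.0]
grip_width: 0.0133
```

Request:
{"name": "apply_moves", "arguments": {"motion": [{"tx": 0,"ty": 0,"tz": -0.4,"turn": 0,"jaw": -1},{"tx": 0,"ty": 0,"tz": -1.0,"turn": 0,"jaw": -1},{"tx": 0,"ty": 0,"tz": -2.0,"turn": 0,"jaw": -1},{"tx": 0,"ty": 0,"tz": -3.0,"turn": 0,"jaw": -1},{"tx": 0,"ty": 0,"tz": -4.0,"turn": 0,"jaw": -1}], "squeeze": 70}}

```text
time_s: 9.08
position: [0.5305, -0.2276, 0.1815]
tool_rot: [[-0.058, 0.998, -0.006], [0.998, 0.058, 0.001], [0.001, -0.006, -1.0]]
ft_force: [-0.6, -0.4, -3.8]
grip_width: 0.0128
```

Request:
{"name": "apply_moves", "arguments": {"motion": [{"tx": 0,"ty": 0,"tz": -1.2,"turn": 0,"jaw": -1},{"tx": 0,"ty": 0,"tz": -2.4,"turn": 0,"jaw": -1},{"tx": 0,"ty": 0,"tz": -3.6,"turn": 0,"jaw": -1},{"tx": 0,"ty": 0,"tz": -4.8,"turn": 0,"jaw": -1},{"tx": 0,"ty": 0,"tz": -5.6,"turn": 0,"jaw": -1}]}}

```text
time_s: 9.5
position: [0.531, -0.2277, 0.2396]
tool_rot: [[-0.058, 0.998, -0.004], [0.998, 0.058, -0.001], [-0.0, -0.004, -1.0]]
ft_force: [-0.3, -0.1, -4.0]
grip_width: 0.0129
```

Request:
{"name": "apply_moves", "arguments": {"motion": [{"tx": 0,"ty": 0,"tz": -0.3,"turn": 0,"jaw": -1},{"tx": 0,"ty": 0,"tz": -0.3,"turn": 0,"jaw": -1},{"tx": 0,"ty": 0,"tz": -0.3,"turn": 0,"jaw": -1},{"tx": 0,"ty": 0,"tz": -0.3,"turn": 0,"jaw": -1},{"tx": 0,"ty": 0,"tz": -0.3,"turn": 0,"jaw": -1}]}}

```text
time_s: 9.92
position: [0.5308, -0.2276, 0.2419]
tool_rot: [[-0.058, 0.998, -0.005], [0.998, 0.058, 0.0], [0.0, -0.005, -1.0]]
ft_force: [-0.7, 0.4, -3.9]
grip_width: 0.0127
```

Run:
```python
from h import *
s=telemetry.observe(); print(np.round(s["qvel"],2))
to([.530,-.227,.240],93.8)
ims=[]
for n in("side","top"):
    im,d=get_image(n); Q=cloud(n,d).reshape(-1,3); s=(Q[:,0]>.4)&(Q[:,0]<.64)&(Q[:,1]<-.1)&(Q[:,1]>-.36)
    B=Q[s&(Q[:,2]>.168)&(Q[:,2]<.182)]
    if n=="side" and len(B)>20:
        r=cv2.minAreaRect((B[:,:2]*1000).astype(np.float32)); A=np.c_[B[:,:2],np.ones(len(B))]
        B2=B[B[:,2]>.165]; print("tray",len(B),np.round(r[0],1),np.round(r[1],1),round(r[2],1))
    ims.append(cv2.resize(im[100:260,250:410] if n=="side" else im[130:290,230:390+40][:,:160+40],(400,400)))
cv2.imwrite("pics/p5.png",np.hstack(ims)[:,:,::-1])
```

```text
[ 0.05  0.04 -0.15 -0.01  0.08 -0.19]
t 9.92 pos [ 0.5308 -0.2276  0.2419] F [-0.7  0.4 -3.9] w 0.0127 -> tx ty tz cm [ 0.07 -0.07  0.19] turn -0.5
tray 227 [ 529.1 -228.3] [111.5 143.4] 3.5
```

View pics/p5.png

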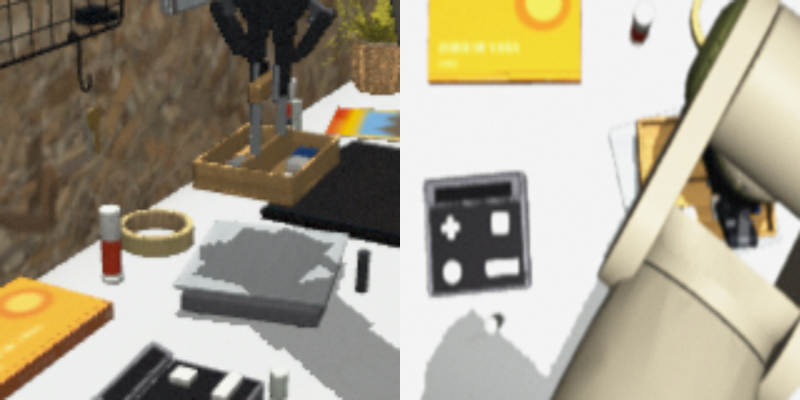

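The caddy is level about 100 mm above the empty platform, with its contents visible inside. The keys are up and the bystanders are in place. I'll hold briefly, then hand in.

Request:
{"name": "apply_moves", "arguments": {"motion": [{"tx": 0,"ty": 0,"tz": 0,"turn": 0,"jaw": -1},{"tx": 0,"ty": 0,"tz": 0,"turn": 0,"jaw": -1},{"tx": 0,"ty": 0,"tz": 0,"turn": 0,"jaw": -1},{"tx": 0,"ty": 0,"tz": 0,"turn": 0,"jaw": -1},{"tx": 0,"ty": 0,"tz": 0,"turn": 0,"jaw": -1}]}}

```text
time_s: 10.43
position: [0.5308, -0.2276, 0.2421]
tool_rot: [[-0.058, 0.998, -0.005], [0.998, 0.058, -0.0], [0.0, -0.005, -1.0]]
ft_force: [0.6, 0.1, -4.6]
grip_width: 0.0128
```

```bash
python3 -c "
from h import *
to([.530,-.227,.240],93.8); print(np.round(telemetry.observe()['qvel'],2)); print(close_job())"
```

```text
t 10.43 pos [ 0.5308 -0.2276  0.2421] F [ 0.6  0.1 -4.6] w 0.0128 -> tx ty tz cm [ 0.07 -0.08  0.21] turn -0.5
[ 0.    0.08 -0.06 -0.02 -0.08 -0.23]
the job is handed in; nothing more can be done
None
```

I pressed the round, square and bar keys in that order, then lifted the caddy about 10 cm by its bar and handed the job in at 10.4 s while holding it still. No verdict came back.

- **Keys:** the three keys were held down at about 12 N, 17 N and 29 N; a key is fully down at 5 N. I never touched the cross key. I pressed the round key twice before moving on, because the first press eased off to 3.8 N and may have been too short.
- **Lift:** the last pictures and readings show the caddy level and about 100 mm clear, close to the middle of the platform. The wrist carries about 4 N and the jaws sit 12.8 mm apart on the bar. The arm is practically still.
- **Surroundings:** the keys look up, and the lip balm, battery and glue stick appear to be where they started. The stapler was outside the last picture, but the arm never went near it. I checked the caddy's contents by eye only, and the arm hid part of the top view.
- **Disagreement:** the two cameras placed the bar about 2–3 mm apart, at or slightly over the stated calibration error. I aimed between them.

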